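Put the trapped coasters away and bolt their box

TASK

First clear the vegetables and the lime that lie in the way onto the green cutting mat. Then slide the two cork coasters out from under their stacks by their grips, passing under the steel rail, leaving each bowl standing upright on its orange lid behind the rail (never lift the lids or bowls), and lay both coasters in the wooden box. At last shut the box lid, push the bolt fully across over the lid, turn its handle down into the notch, leave all else where it is, and put anything that has strayed from the mat back on it.

Things in the scene. Friction and masses are not known exactly. Their poses are not given: they have to be found in the camera images.
- guard_rail: fixed U-shaped steel rail. Origin on the worktop between the two stacks, +x away from the robot. Front bar along y at x = -43 mm, 8 mm thick, 10 to 20 mm above the worktop, posts at y = 0, +-127 mm; open at the back. Stacks stand behind it near y = +-62 mm, coaster grips stick out in front. The coasters slide out along -x under the bar, which holds the orange lids back
- mat: fixed green cutting mat, 280 (x) by 130 (y) by 2 mm, origin at the centre of its underside; place for the tomato, garlic and lime
- coaster_box: fixed wooden box, outside 162 (x) by 188 (y) by 46 mm high, walls 6, floor 5 mm thick, origin at the centre of its underside, hinge at +x. Holds the coasters side by side (at y = +-44 mm, along x, grip ends at -x). The solid block in front of it (x -81 to -175 mm, y +-55 mm, 46 mm high) carries the bolt
- box_lid (a joint): box lid, 162 mm long, 188 mm wide, 8 mm thick, hinged along y at x = +81 mm, z = 46.5 mm of the box: 0 shut, 1.57 upright, 1.9 at most. It stays where it is left while steeper than about 60 degrees and falls slowly below that. A 12 mm radius, 16 mm high brass knob stands in the middle of its outer face
- lid_edge (a point): middle of the free edge of the box lid
- bolt (a joint): barrel bolt sliding along +x of the box: 0 withdrawn, 0.035 m fully across over the lid. Rod 10 mm thick, on an axis at y = 0, z = 62 mm of the box; about 1.5 N to slide; stays where it is left. Its bracket at x = -87 to -99 mm of the box is 73 mm high
- bolt_handle (a joint): handle turning about the rod: 0 upright, 1.5 lying down towards -y of the box in the notch. A guide strip (at y = -22 mm of the box, 5 mm thick, top 72 mm above the worktop) lets it down only when the bolt is fully across; stays where it is left, about 0.02 N m to turn
- bolt_knob (a point): centre of the black ball, 16 mm across, at the end of the bolt's handle, 40 mm from the rod's axis; the shaft below it is 9 mm thick. With the bolt withdrawn it is at x = -150 mm of the box, fully across at -115 mm
- coaster_a_grip (a point): centre of the dark wooden grip block (26 x 24 mm, 24 across y, top 18 mm above the coaster's underside, this point at 9 mm) of coaster a: cork disc 72 mm across, 6 mm thick, with a 24 mm wide tongue. +x points from the grip to the disc, whose centre is 79 mm away; whole length 128 mm, 40 g
- coaster_a_disc (a point): centre of the disc of coaster a (3 mm above its underside)
- lid_a_mid (a point): centre of the orange plastic lid (73 mm across, 14 mm high) that lies on the disc of coaster a
- bowl_a_mid (a point): centre of the glass bowl with dark pepper (81 mm across, 36 mm high), standing on orange lid a
- coaster_b_grip (a point): centre of the dark wooden grip block (26 x 24 mm, 24 across y, top 18 mm above the coaster's underside, this point at 9 mm) of coaster b: cork disc 72 mm across, 6 mm thick, with a 24 mm wide tongue. +x points from the grip to the disc, whose centre is 79 mm away; whole length 128 mm, 40 g
- coaster_b_disc (a point): centre of the disc of coaster b (3 mm above its underside)
- lid_b_mid (a point): centre of the orange plastic lid (73 mm across, 14 mm high) that lies on the disc of coaster b
- bowl_b_mid (a point): centre of the glass bowl with brown cumin seeds (81 mm across, 36 mm high), standing on orange lid b
- tomato_mid (a point): centre of the red tomato, 65 mm across, 66 mm high; may be absent; lies in front of the coaster grips at first and can roll a little
- garlic_mid (a point): centre of the white garlic bulb, 53 mm across, 52 mm high; may be absent; lies in front of the coaster grips at first and can roll a little
- lime_mid (a point): centre of the green lime, 53 x 46 mm, 48 mm high; may be absent; lies in front of the coaster grips at first and can roll a little
- mug: white mug, bystander at the back, origin at its foot

How it is judged:
By the outcome, as a careful person would: the job done as asked, in the order asked, and still so for the second after the job is handed in, with the robot touching nothing.
Of tomato, garlic, lime only 1 to 3 are there at a start; the rules pass over those that are not, and their reading is None.
At some moment in a run one of tomato, garlic, lime may be knocked a few centimetres aside while the robot is not near it.
It also fails if it takes over 210 s, if anything falls off the work surface, if the arm or the gripper's body presses on something with over 40 N, if the wrist force passes 120 N, or if a joint passes its speed limit or range.

ROBOT

A 7-joint arm with a two-finger parallel gripper is mounted at the origin on a cart in front of the work surface, level with it; the furniture and walls round the work are solid. World frame = base frame: x ahead of the robot, y to its left, z up, the work surface at z = 0. Lengths are in m, angles in rad, forces in N, time in s.
With the tool pointing down it reaches from about 0.425 to 0.825 m from the base axis. Payload 3.6 kg.
Tool frame: the origin (TCP) lies midway between the tips of the shut fingers; the grasp point (between the pads) lies 19 mm behind it; x points along the fingers, y is the direction in which the jaws open and shut, and the axes are right-handed (so a half turn about x gives the same grasp; the last joint's range is limited). The gripper opens to 85 mm and grips with 20 to 120 N. Pads are 22 mm wide; open, the fingers measure 114 mm over their backs; the gripper's body (76 mm by 85 mm) begins 54 mm behind the grasp point. The pads swing forward as they close: fully open they stand 13 mm farther back than shut.
Start: joints at [-0.026, 0.615, -0.013, 1.423, 0.008, 1.103, -0.04], TCP at [0.65, 0, 0.231] pointing down, gripper open.
Joint ranges: [-3.12, 3.12], [-0.3, 2.06], [-1.34, 1.32], [0.26, 2.42], [-1.36, 4.5], [0.01, 1.98], [-2.84, 2.84]. Speed limits (rad/s): [2.79, 2.79, 3.14, 3.14, 3.14, 3.14, 3.14].

INTERFACE

Orientations are given as a 3x3 rotation matrix whose columns are the frame's x, y, z axes.
In Python, from station import sense, grab_frame, hand_in gives the robot as it stands. The module is installed in compiled form; this text tells all that it offers.
- The arm moves only by the shell command python3 -m creep 'ROWS'. ROWS is JSON, one flat list of numbers, 5 for each row, row after row: the closure in counts, from 0 (fully open) to 255 (shut), then the shift along the tool's x, y, z in cm, then the turn about the tool's x in rad. A call has 1 to 12 rows; each row shifts and turns the commanded pose from where the row before left it, along the tool's axes as they then stand; what a row does not reach is not made up. A row lasts 1/10 s, in which the tool goes at most 50 mm and 8.59 degrees, less where a joint would pass 70% of its speed; a pose out of reach is approached as far as the arm can. A call with a gripper value outside its range is refused whole. The fingers move at their own pace and stop on an object; the grip force is fixed at half the most. Time passes only in rows, so rows that do not move let the fingers close. It gives the time, the measured TCP pose, the force and the opening at its end, in the units of the state.
- sense(): the state, without advancing time (a new reading comes with each control period).
- grab_frame(name): name is "scene" or "side" or "wrist"; returns a dict with "img" (480x640x3 uint8, red, green, blue), "mtx" (3x3 intrinsics, pixels), "D" ([k1, k2, p1, p2, k3] as OpenCV has them; the pictures are not rectified), "pose" (4x4, takes a point from camera to world coordinates). Camera axes: x right, y down, z forward; pixel columns grow to the right and rows downward; lengths in m; the calibration is good to about 2 mm. A picture is of the moment at which its call begins. There is no depth.
- hand_in(): hands the job in, once; it reports no verdict.
The state is a dict: "t": time; "q": joint angles; "qvel": joint speeds; "effort": joint torques, N m; "ee_pos": TCP position; "tcp_rot": TCP orientation; "ft_force": force on the tool from outside, world axes, zero at the start; "moment": the same for the moment, N m; "width": finger opening in m.
Only numpy, scipy, OpenCV 4.12 (cv2) and the standard library are available. Lean on these libraries where they do the work, as an engineer would, in place of code of your own. Each camera call takes 0.05 s, during which the arm holds its last target. There are 200 camera calls.

## Working session

There is one attempt and no reset: what is moved stays moved. The work goes in short steps, Python scripts to look and compute and a shell command to move; the robot and the scene stay as the last step left them, time stands still between calls to the robot, and variables do not carry over. Pictures are saved under pics/ and viewed, about 12 in all and at most 16, crops included, and the job is handed in when it is done.

```bash
mkdir -p pics; cat > h.py <<'E'
import numpy as np, cv2
from station import sense, grab_frame
def snap(name, fn):
    f=grab_frame(name); cv2.imwrite('pics/'+fn+'.png', cv2.cvtColor(f['img'],cv2.COLOR_RGB2BGR))
    np.savez('pics/'+fn+'.npz', **{k:np.array(f[k]) for k in ('img','mtx','D','pose')}); return f
def load(fn): return np.load('pics/'+fn+'.npz')
def ray(f,uv):
    p=cv2.undistortPoints(np.array(uv,float).reshape(-1,1,2),f['mtx'],f['D']).reshape(-1,2)
    d=np.c_[p,np.ones(len(p))]@f['pose'][:3,:3].T
    return f['pose'][:3,3], d
def at_z(f,uv,z):
    o,d=ray(f,uv); return o+d*((z-o[2])/d[:,2])[:,None]
def proj(f,P):
    T=np.linalg.inv(f['pose']); r,_=cv2.Rodrigues(T[:3,:3])
    return cv2.projectPoints(np.array(P,float).reshape(-1,1,3),r,T[:3,3],f['mtx'],f['D'])[0].reshape(-1,2)
def tri(fs,uvs):
    A=np.zeros((3,3));b=np.zeros(3)
    for f,uv in zip(fs,uvs):
        o,d=ray(f,[uv]); d=d[0]/np.linalg.norm(d[0]); M=np.eye(3)-np.outer(d,d); A+=M;b+=M@o
    return np.linalg.solve(A,b)
E
python3 - <<'E'
from h import *
np.set_printoptions(precision=4,suppress=True)
for n in ("scene","side","wrist"):
    f=snap(n,n+'0'); print(n,f['pose'][:3,3],f['pose'][:3,2])
s=sense(); print(s['t'],s['ee_pos'],s['tcp_rot'],s['width'])
E
```

```text
scene [-0.0507 -0.5293  0.473 ] [ 0.711   0.5634 -0.4208]
side [0.5062 0.9505 0.6076] [ 0.0693 -0.8799 -0.47  ]
wrist [0.6492 0.0678 0.3727] [-0.0021 -0.2644 -0.9644]
0.15 [0.6494 0.     0.2304] [[-0.002   1.      0.0001]
 [-0.      0.0001 -1.    ]
 [-1.     -0.002   0.    ]] 0.08568849055649849
```

View pictures.

View pics/scene0.png

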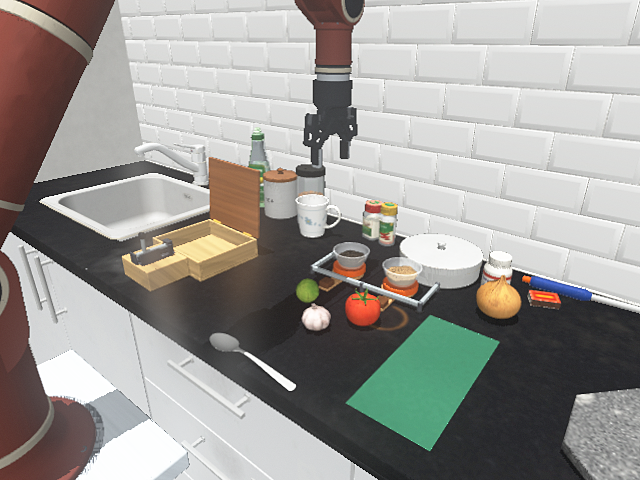

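View pics/side0.png

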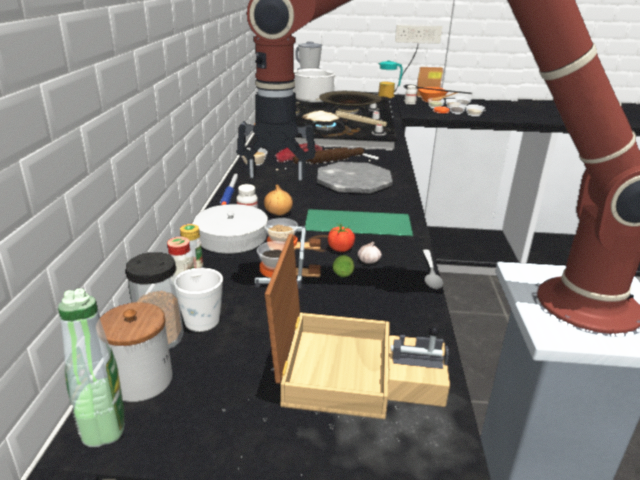

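View pics/wrist0.png

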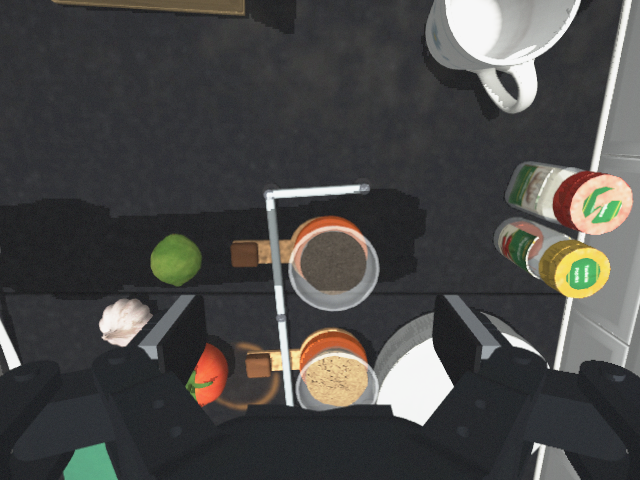

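```bash
python3 - <<'E'
from h import *
np.set_printoptions(precision=4,suppress=True)
S,D,W=load('scene0'),load('side0'),load('wrist0')
print('lime',tri([S,D,W],[(307,290),(343.5,266),(176,259)]),at_z(W,[(176,259)],.024))
print('garlic',tri([S,D,W],[(316,317),(369,252.5),(126,322)]),at_z(W,[(126,322)],.026))
print('tomato',tri([S,D],[(363,309),(341.5,239)]),at_z(S,[(363,309)],.033))
print('mat',at_z(S,[(433,316),(499,342),(431,446),(347,402)],.002))
print('grips top',at_z(W,[(245,254),(258,364)],.018))
print('rail bar front top ends',at_z(W,[(270,194),(281,318)],.02), at_z(W,[(363,188)],.02))
print('bowl tops',at_z(W,[(334,267),(337,381)],.056))
print('box rim side',at_z(D,[(302,315),(390,319),(386,392),(283,384)],.046))
i=D['img'][290:430,260:460]; a=cv2.resize(i,None,fx=4,fy=4,interpolation=cv2.INTER_CUBIC)
i=S['img'][145:295,110:270]
cv2.imwrite('pics/c1.png',cv2.cvtColor(a,cv2.COLOR_RGB2BGR))
cv2.imwrite('pics/c2.png',cv2.cvtColor(cv2.resize(i,None,fx=4,fy=4,interpolation=cv2.INTER_CUBIC),cv2.COLOR_RGB2BGR))
E
```

```text
lime [ 0.5099 -0.0517  0.0237] [[ 0.5102 -0.0507  0.024 ]]
garlic [ 0.4522 -0.1211  0.0223] [[ 0.4543 -0.1169  0.026 ]]
tomato [ 0.519  -0.1777  0.0267] [[ 0.5133 -0.1824  0.033 ]]
mat [[ 0.6171 -0.2731  0.002 ]
 [ 0.6172 -0.3952  0.002 ]
 [ 0.3478 -0.3972  0.002 ]
 [ 0.3404 -0.271   0.002 ]]
grips top [[ 0.5758 -0.0476  0.018 ]
 [ 0.5835 -0.1706  0.018 ]]
rail bar front top ends [[ 0.6027  0.012   0.02  ]
 [ 0.6096 -0.1157  0.02  ]] [[0.6894 0.0176 0.02  ]]
bowl tops [[ 0.6618 -0.0472  0.056 ]
 [ 0.6659 -0.1637  0.056 ]]
box rim side [[0.5785 0.1727 0.046 ]
 [0.4189 0.1663 0.046 ]
 [0.4335 0.3529 0.046 ]
 [0.5891 0.3531 0.046 ]]
```

View pics/c1.png

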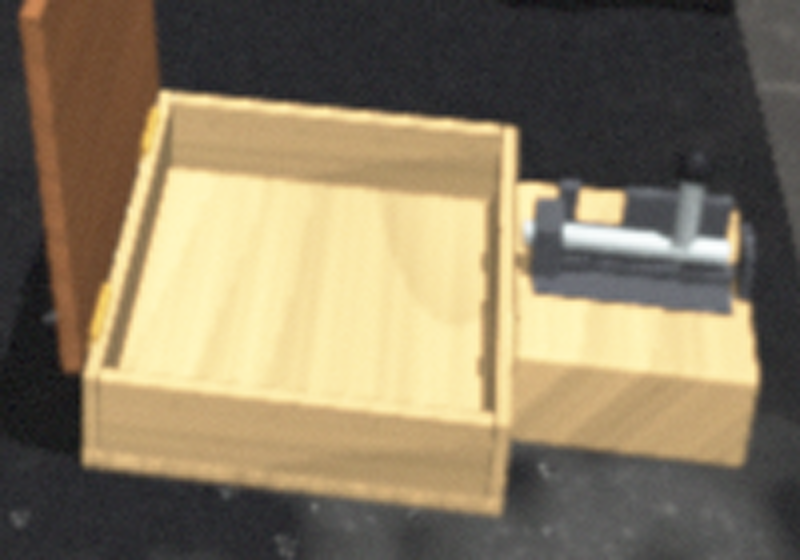

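View pics/c2.png

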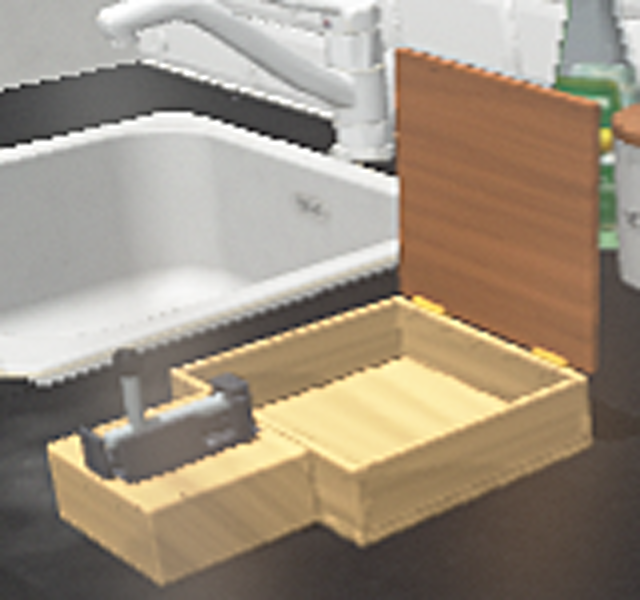

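```bash
cat > fit.py <<'E'
from h import *
from scipy.optimize import least_squares
def fit(obs,x0):
    # obs: list of (frame,[local pts],[uv])
    def P(v,L): 
        c,s=np.cos(v[2]),np.sin(v[2]); L=np.array(L,float); return np.c_[v[0]+c*L[:,0]-s*L[:,1], v[1]+s*L[:,0]+c*L[:,1], L[:,2]]
    r=lambda v: np.concatenate([(proj(f,P(v,L))-np.array(uv)).ravel() for f,L,uv in obs])
    o=least_squares(r,x0,loss='soft_l1'); return o.x, np.abs(o.fun).reshape(-1), r(o.x).reshape(-1,2)
E
cat > blob.py <<'E'
from h import *
R={'tomato':[((0,140,60),(6,255,255)),((174,140,60),(180,255,255))],'lime':[((32,100,40),(52,255,255))],}
def blob(f,name,roi=None):
    hsv=cv2.cvtColor(f['img'],cv2.COLOR_RGB2HSV)
    if name=='garlic': m=cv2.inRange(hsv,(0,0,110),(180,70,255))
    else: m=sum(cv2.inRange(hsv,a,b) for a,b in R[name])
    if roi: k=np.zeros_like(m);k[roi[1]:roi[3],roi[0]:roi[2]]=1;m=m*k
    n,l,st,c=cv2.connectedComponentsWithStats(m)
    i=1+np.argmax(st[1:,4]); x,y,w,h,a=st[i]; return (x+w/2-.5,y+h/2-.5),st[i]
E
python3 - <<'E'
from fit import *; from blob import *
np.set_printoptions(precision=4,suppress=True)
S,D,W=load('scene0'),load('side0'),load('wrist0')
x,y=.081,.094; t=.046
v,_,r=fit([(D,[(x,-y,t),(-x,-y,t),(-x,y,t),(x,y,t),(x,y,0),(-x,y,0),(-.175,.055,t),(-.175,.055,0)],
 [(300.75,313),(389.25,321.75),(385.75,395),(282,384.5),(280.75,406.75),(385,418.25),(449,383),(445.75,406.25)]),
 (S,[(-x,-y,t),(-x,y,t),(x,-y,t),(x,y,t),(-x,-y,0),(x,-y,0),(-.175,-.055,t),(-.175,-.055,0),(-.175,.055,t)],
 [(199.5,262.5),(153,237.5),(256.25,239.5),(210,220),(200,280.75),(257.5,255),(148,273.25),(150.75,290.75),(122.5,256.25)])],[.5,.26,0])
print('box',v,'\n',r)
print('knob',tri([S,D],[(141.25,235.5),(433.25,330.75)]))
x,y,t=.14,.065,.002
v,_,r=fit([(S,[(x,y,t),(x,-y,t),(-x,-y,t),(-x,y,t)],[(433,316),(499,342),(431,446),(347,402)])],[.48,-.33,0]); print('mat',v,r.ravel())
v,_,r=fit([(W,[(-.043,.127,.02),(-.043,0,.02),],[(270,194),(281,318)])],[.65,-.11,0]); print('rail',v,r.ravel())
for n,rs in (('tomato',[(330,270,400,340),(320,215,360,260)]),('lime',[(290,270,325,310),(325,250,360,285)]),('garlic',[(300,300,333,335),(356,238,383,268)])):
    bs=[blob(f,n,q) for f,q in zip((S,D),rs)]; print(n,[b[1] for b in bs],tri([S,D],[b[0] for b in bs]))
E
```

```text
box [ 0.5082  0.2625 -0.0429] 
 [[-1.8741 -0.6722]
 [-1.4936 -1.0454]
 [ 1.9392  0.4792]
 [-1.6301 -0.7806]
 [-0.1943 -0.6891]
 [-0.0016 -0.2544]
 [ 0.503   1.0445]
 [-0.4742 -0.0482]
 [-0.963  -0.0323]
 [-1.4264  0.1802]
 [ 0.641  -0.8676]
 [-1.0938 -1.3779]
 [ 0.8984  0.6975]
 [ 0.4213  1.0152]
 [-0.8288 -0.5366]
 [ 0.01    1.6248]
 [-1.8682 -0.1173]]
knob [0.3607 0.2686 0.1023]
mat [ 0.4817 -0.3343  0.0047] [-1.1893 -1.8765  2.928  -0.566  -0.0203  4.1989 -0.1873 -0.7618]
rail [ 0.6525 -0.1128  0.0545] [ 0.0182  0.3628 -0.02   -0.4471]
tomato [array([345, 296,  36,  30, 784], dtype=int32), array([328, 229,  27,  23, 454], dtype=int32)] [ 0.5195 -0.1771  0.0236]
lime [array([296, 278,  23,  25, 437], dtype=int32), array([332, 255,  22,  22, 372], dtype=int32)] [ 0.511  -0.0525  0.0241]
garlic [array([302, 303,  29,  27, 572], dtype=int32), array([358, 242,  24,  21, 353], dtype=int32)] [ 0.4514 -0.1229  0.0246]
```

```bash
python3 -m creep '[0,0,0,0,-0.1428,0,0,0,0,-0.1428,0,0,0,0,-0.1428,0,0,0,0,-0.1428,0,0,0,0,-0.1428,0,0,0,0,-0.1428,0,0,0,0,-0.1428,0,0,0,0,-0.1428,0,0,0,0,-0.1428,0,0,0,0,-0.1428,0,0,0,0,-0.1428,0,0,0,0,0]'
python3 -m creep '[0,0,-2,-1.5,0,0,0,-2,-1.5,0,0,0,-2,-1.5,0,0,0,-2,-1.5,0,0,0,-2,-1.5,0,0,0,-2,-1.5,0,0,0,-2,-1.5,0,0,0,-2,-1.4,0,0,0,-2,-1.2,0,0,0,0,0,0,0,0,0,0,0]'
python3 - <<'E'
from blob import *
np.set_printoptions(precision=4,suppress=True)
f=snap('wrist','w1'); print(sense()['ee_pos'],sense()['tcp_rot'])
for n,z in (('tomato',.033),('lime',.024),('garlic',.026)):
    b=blob(f,n); print(n,b,at_z(f,[b[0]],z))
E
```

```text
t: 1.35
ee_pos: [0.6497, -0.0004, 0.2307]
tcp_rot: [[-0.001, 0.001, 1.0], [0.0, 1.0, -0.001], [-1.0, 0.0, -0.001]]
ft_force: [-0.4, -0.5, 0.7]
width: 0.0856
t: 2.45
ee_pos: [0.519, -0.18, 0.2313]
tcp_rot: [[0.0, 0.003, 1.0], [0.0, 1.0, -0.003], [-1.0, 0.0, 0.0]]
ft_force: [1.1, 0.4, -0.7]
width: 0.0855
[ 0.5194 -0.179   0.2314] [[ 0.0006  0.0007  1.    ]
 [ 0.001   1.     -0.0007]
 [-1.      0.001   0.0006]]
tomato ((np.float64(323.0), np.float64(207.0)), array([ 288,  173,   71,   69, 1884], dtype=int32)) [[ 0.5176 -0.1754  0.033 ]]
lime ((np.float64(456.5), np.float64(196.5)), array([ 428,  172,   58,   50, 1920], dtype=int32)) [[ 0.5099 -0.0515  0.024 ]]
garlic ((np.float64(372.5), np.float64(349.0)), array([  230,   280,   286,   139, 11729], dtype=int32)) [[ 0.6681 -0.1243  0.026 ]]
```

View pics/w1.png

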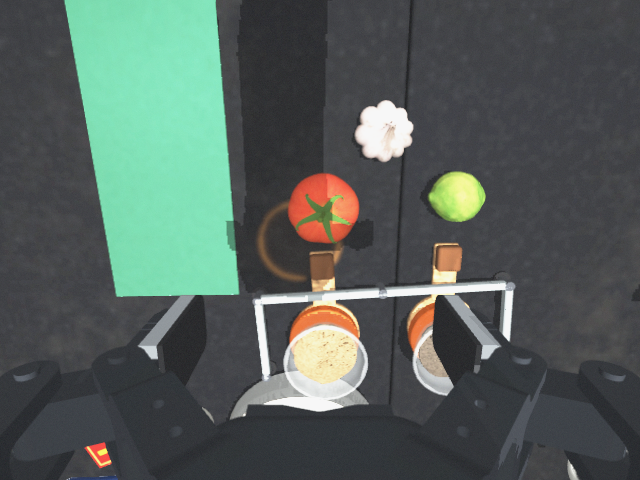

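```bash
python3 -m creep '[0,3,0.2,-0.1,0,0,3,0,0,0,0,3,0,0,0,0,3,0,0,0,0,3,0,0,0,0,3,0,0,0,0,2.5,0,0,0,0,1.2,0,0,0,0,0.8,0,0,0,0,0,0,0,0]'
python3 -m creep '[255,0,0,0,0,255,0,0,0,0,255,0,0,0,0,255,0,0,0,0,255,0,0,0,0,255,0,0,0,0,255,0,0,0,0,255,0,0,0,0]'
python3 - <<'E'
from h import *
print(at_z(load('w1'),[(385,131)],.026), at_z(load('w1'),[(260,300),(382,293),(511,286)],.02), at_z(load('w1'),[(321,265),(448,257)],.018), at_z(load('w1'),[(239,294),(116,296)],.002))
E
```

```text
t: 3.5
ee_pos: [0.5183, -0.1772, 0.0059]
tcp_rot: [[-0.0, -0.001, 1.0], [0.001, 1.0, 0.001], [-1.0, 0.001, -0.0]]
ft_force: [-0.5, -0.1, -1.4]
width: 0.0855
t: 4.3
ee_pos: [0.5191, -0.1777, 0.0084]
tcp_rot: [[0.003, 0.0, 1.0], [-0.0, 1.0, -0.0], [-1.0, -0.0, 0.003]]
ft_force: [-1.7, 1.1, 6.1]
width: 0.061
[[ 0.4511346  -0.12065773  0.026     ]] [[ 0.61552595 -0.23906273  0.02      ]
 [ 0.6082954  -0.11588142  0.02      ]
 [ 0.60100111  0.01251633  0.02      ]] [[ 0.57895395 -0.17724881  0.018     ]
 [ 0.57098912 -0.05211384  0.018     ]] [[ 0.6168727  -0.2640197   0.002     ]
 [ 0.61849724 -0.39377275  0.002     ]]
```

```bash
python3 -m creep '[255,2,0,0,0,255,-1,0,0,0,255,-3,0,0,0,255,-3,0,0,0,255,-3,-1,0,0,255,0,-2.5,0.8,0,255,0,-3,1,0,255,0,-3,1,0,255,0,-3,1,0,255,0,-2,0.8,0,255,0,-0.5,0,0,255,0,0,0,0]'
python3 -m creep '[255,2.5,0,0,0,255,2.5,0,0,0,255,1.5,0,0,0,255,0.8,0,0,0,255,0.2,0,0,0,255,0,0,0,0,255,0,0,0,0]'
```

```text
t: 5.5
ee_pos: [0.5632, -0.3286, 0.0865]
tcp_rot: [[-0.0, 0.002, 1.0], [-0.0, 1.0, -0.002], [-1.0, -0.0, -0.0]]
ft_force: [-0.3, -0.2, -1.3]
width: 0.0606
t: 6.2
ee_pos: [0.5648, -0.3281, 0.0124]
tcp_rot: [[0.002, -0.0, 1.0], [-0.001, 1.0, 0.0], [-1.0, -0.001, 0.002]]
ft_force: [0.4, -0.6, -1.1]
width: 0.0607
```

```bash
python3 -m creep '[255,0.15,0,0,0,255,0,0,0,0,0,0,0,0,0,0,0,0,0,0,0,0,0,0,0,0,0,0,0,0,0,0,0,0,0,0,0,0,0,0,0,-1,0,0,0,0,-3,0,0,0,0,-3,0,0,0,0,-3,0,0,0]'
```

```text
t: 7.4
ee_pos: [0.564, -0.3279, 0.1116]
tcp_rot: [[0.0, -0.0, 1.0], [-0.0, 1.0, 0.0], [-1.0, -0.0, 0.0]]
ft_force: [0.1, -0.5, 0.2]
width: 0.0853
```

```bash
python3 -m creep '[0,0,1.6,-0.4,0,0,0,3,-0.7,0,0,0,3,-0.7,0,0,0,3,-0.7,0,0,0,3,-0.7,0,0,0,3,-0.7,0,0,0,3,-0.7,0,0,0,3,-0.7,0,0,0,3,-0.1,0,0,0,2,0,0,0,0,0,0,0,0,0,0,0,0]'
python3 -m creep '[0,2.5,0,0,0,0,2.5,0,0,0,0,2.5,0,0,0,0,1.7,0,0,0,0,1,0,0,0,0,0.5,0,0,0,0,0,0,0,0]'
python3 -m creep '[255,0,0,0,0,255,0,0,0,0,255,0,0,0,0,255,0,0,0,0,255,0,0,0,0,255,0,0,0,0,255,0,0,0,0,255,0,0,0,0]'
```

```text
t: 8.6
ee_pos: [0.5103, -0.0523, 0.1104]
tcp_rot: [[0.001, -0.001, 1.0], [-0.001, 1.0, 0.001], [-1.0, -0.001, 0.001]]
ft_force: [0.2, -0.8, -0.8]
width: 0.0854
t: 9.3
ee_pos: [0.51, -0.0528, 0.0026]
tcp_rot: [[-0.0, 0.001, 1.0], [-0.0, 1.0, -0.001], [-1.0, -0.0, -0.0]]
ft_force: [0.2, 0.3, 0.1]
width: 0.0851
t: 10.1
ee_pos: [0.5106, -0.0523, 0.0043]
tcp_rot: [[0.002, 0.0, 1.0], [-0.001, 1.0, -0.0], [-1.0, -0.001, 0.002]]
ft_force: [-0.7, -0.7, 7.4]
width: 0.0488
```

```bash
python3 -m creep '[255,-1,0,0,0,255,-2.5,0,0,0,255,-2.5,0,0,0,255,-2.5,0,0,0,255,-2.5,-1,0,0,255,0,-3,-0.4,0,255,0,-4,-0.5,0,255,0,-4,-0.5,0,255,0,-4,-0.5,0,255,0,-4,-0.5,0,255,0,-4,-0.3,0,255,0,-3,-0.3,0]'
python3 -m creep '[255,0,-0.8,0,0,255,0,0,0,0,255,2.5,0,0,0,255,2.5,0,0,0,255,2.5,0,0,0,255,2,0,0,0,255,0.9,0,0,0,255,0.3,0,0,0,255,0.1,0,0,0,255,0,0,0,0]'
python3 -m creep '[0,0,0,0,0,0,0,0,0,0,0,0,0,0,0,0,0,0,0,0,0,0,0,0,0,0,-1,0,0,0,0,-3,0,0,0,0,-3,0,0,0,0,-3,0,0,0,0,0,0,0,0]'
```

```text
t: 11.3
ee_pos: [0.4789, -0.3254, 0.1134]
tcp_rot: [[0.0, 0.003, 1.0], [-0.002, 1.0, -0.003], [-1.0, -0.002, 0.0]]
ft_force: [0.3, -0.1, -0.3]
width: 0.0484
t: 12.3
ee_pos: [0.4806, -0.3275, 0.0064]
tcp_rot: [[0.0, -0.003, 1.0], [0.002, 1.0, 0.003], [-1.0, 0.002, 0.0]]
ft_force: [-1.4, 1.3, 2.4]
width: 0.0482
t: 13.3
ee_pos: [0.483, -0.3313, 0.1098]
tcp_rot: [[0.009, 0.0, 1.0], [-0.005, 1.0, -0.0], [-1.0, -0.005, 0.009]]
ft_force: [1.6, -0.0, -0.4]
width: 0.0853
```

```bash
python3 -m creep '[0,0,2,-0.5,0,0,0,3,-0.5,0,0,0,3,-0.5,0,0,0,3,-0.5,0,0,0,3,-0.5,0,0,0,3,-0.4,0,0,0,3,0,0,0,0,0.9,0,0,0,0,0,0,0,0,0,0,0,0]'
python3 - <<'E'
from blob import *
f=snap('wrist','w2'); g=load('w1'); print(sense()['ee_pos'],proj(f,[(.4515,-.121,.026)]))
u,v=proj(f,[(.4515,-.121,.026)])[0].astype(int); b=blob(f,'garlic',(max(u-70,0),max(v-70,0),u+70,v+70)); print(b,at_z(f,[b[0]],.026))
E
```

```text
t: 14.3
ee_pos: [0.451, -0.1225, 0.1047]
tcp_rot: [[-0.0, 0.001, 1.0], [-0.001, 1.0, -0.001], [-1.0, -0.001, -0.0]]
ft_force: [-0.4, -0.6, -0.4]
width: 0.0851
[ 0.45095857 -0.12285992  0.10467782] [[320.10898421 247.50883609]]
((np.float64(320.5), np.float64(244.0)), array([ 279,  202,   84,   85, 5137], dtype=int32)) [[ 0.44927185 -0.12076093  0.026     ]]
```

Garlic in place; descend 10 cm and grip.

```bash
python3 -m creep '[0,2.5,0.1,-0.1,0,0,2.5,0.1,0,0,0,2.5,0,0,0,0,1.5,0,0,0,0,0.7,0,0,0,0,0.3,0,0,0,0,0,0,0,0]'
python3 -m creep '[255,0,0,0,0,255,0,0,0,0,255,0,0,0,0,255,0,0,0,0,255,0,0,0,0,255,0,0,0,0,255,0,0,0,0,255,0,0,0,0]'
```

```text
t: 15.05
ee_pos: [0.4502, -0.1197, 0.0049]
tcp_rot: [[0.0, 0.001, 1.0], [-0.0, 1.0, -0.001], [-1.0, -0.0, 0.0]]
ft_force: [0.1, 0.1, 0.6]
width: 0.0856
t: 15.85
ee_pos: [0.4504, -0.1188, 0.006]
tcp_rot: [[0.002, -0.0, 1.0], [-0.0, 1.0, 0.0], [-1.0, -0.0, 0.002]]
ft_force: [-0.9, 0.5, 7.8]
width: 0.0482
```

```bash
python3 -m creep '[255,-1,0,0,0,255,-2.5,0,0,0,255,-2.5,0,0,0,255,-2.5,0,0,0,255,-2.5,-1,0,0,255,0,-3,-0.8,0,255,0,-4,-1,0,255,0,-4,-1,0,255,0,-4,-1,0,255,0,-3,-1,0,255,0,-2,-0.4,0,255,0,0,0,0]'
python3 -m creep '[255,2.5,0,0,0,255,2.5,0,0,0,255,2.5,0,0,0,255,2,0,0,0,255,0.9,0,0,0,255,0.3,0,0,0,255,0.1,0,0,0,255,0,0,0,0]'
python3 -m creep '[0,0,0,0,0,0,0,0,0,0,0,0,0,0,0,0,0,0,0,0,0,0,0,0,0,0,-1,0,0,0,0,-3,0,0,0,0,-3,0,0,0,0,-3,0,0,0,0,-3,0,0,0,0,0,0,0,0]'
```

```text
t: 17.05
ee_pos: [0.3961, -0.333, 0.1151]
tcp_rot: [[-0.001, 0.007, 1.0], [-0.002, 1.0, -0.007], [-1.0, -0.002, -0.001]]
ft_force: [0.3, -0.0, -0.5]
width: 0.0485
t: 17.85
ee_pos: [0.3986, -0.3279, 0.0081]
tcp_rot: [[0.001, -0.002, 1.0], [0.0, 1.0, 0.002], [-1.0, 0.0, 0.001]]
ft_force: [-0.5, -0.2, 1.6]
width: 0.0478
t: 18.95
ee_pos: [0.4005, -0.3303, 0.1413]
tcp_rot: [[0.007, 0.0, 1.0], [-0.005, 1.0, -0.0], [-1.0, -0.005, 0.007]]
ft_force: [0.5, 1.0, -0.3]
width: 0.0852
```

```bash
python3 -m creep '[0,0,1.5,1.6,0,0,0,1.5,1.6,0,0,0,1.5,1.6,0,0,0,1.5,1.6,0,0,0,1.5,1.6,0,0,0,1.5,1.6,0,0,0,1.5,1.6,0,0,0,1.5,1.6,0,0,0,1.5,1.6,0,0,0,2,1.8,0,0,0,0,0,-0.05,0,0,0,0,0]'
python3 - <<'E'
from h import *
f=snap('wrist','w3'); print(sense()['ee_pos'],f['pose'][:3,3])
cv2.imwrite('pics/w3b.png',cv2.cvtColor(f['img'],cv2.COLOR_RGB2BGR))
E
```

```text
t: 20.15
ee_pos: [0.5599, -0.1729, 0.1364]
tcp_rot: [[-0.001, -0.052, 0.999], [0.001, 0.999, 0.052], [-1.0, 0.001, -0.001]]
ft_force: [0.6, -0.9, 0.3]
width: 0.0853
[ 0.55935879 -0.17401521  0.136324  ] [ 0.49277592 -0.17568138  0.27887138]
```

View pics/w3.png

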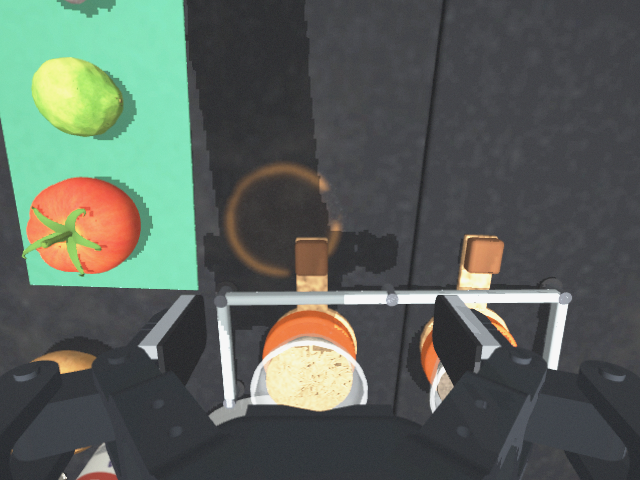

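```bash
python3 - <<'E'
from h import *
np.set_printoptions(precision=4,suppress=True)
f=load('w3')
print('b',at_z(f,[(311,257),(296,241),(326,241),(296,275),(327,275)],.018)[:,:2])
print('a',at_z(f,[(485,254),(467,237),(501,235),(467,272),(503,272)],.018)[:,:2])
print('b tongue front z6, tongue at bar', at_z(f,[(297,238),(327,238),(298,290),(328,290)],.006)[:,:2])
print('a tongue',at_z(f,[(463,236),(502,236),(459,289),(489,289)],.006)[:,:2])
print('rail',at_z(f,[(220,300),(392,298),(566,297)],.02)[:,:2])
print('bowls', at_z(f,[(310,376)],.056)[:,:2])
i=f['img'][220:350,230:550]; cv2.imwrite('pics/c3.png',cv2.cvtColor(cv2.resize(i,None,fx=2.5,fy=2.5,interpolation=cv2.INTER_CUBIC),cv2.COLOR_RGB2BGR))
E
```

```text
b [[ 0.5799 -0.1766]
 [ 0.5684 -0.1879]
 [ 0.5673 -0.1665]
 [ 0.5943 -0.187 ]
 [ 0.5931 -0.1643]]
a [[ 0.5711 -0.0516]
 [ 0.5591 -0.0665]
 [ 0.5564 -0.0427]
 [ 0.5855 -0.0624]
 [ 0.5841 -0.0363]]
b tongue front z6, tongue at bar [[ 0.5695 -0.1878]
 [ 0.5684 -0.1655]
 [ 0.6113 -0.1855]
 [ 0.6101 -0.1623]]
a tongue [[ 0.5616 -0.0645]
 [ 0.5601 -0.0357]
 [ 0.6039 -0.0612]
 [ 0.6027 -0.0381]]
rail [[ 0.6161 -0.2423]
 [ 0.608  -0.1153]
 [ 0.6003  0.0121]]
bowls [[ 0.6517 -0.1732]]
```

View pics/c3.png

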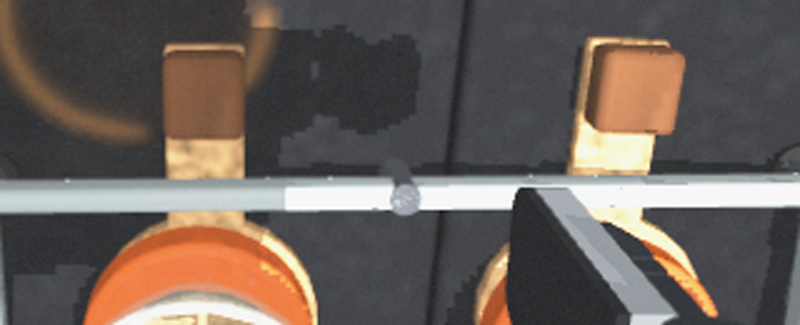

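```bash
python3 -m creep '[0,2.5,-0.36,1,0,0,2.5,0,0.9,0,0,2.5,0,0,0,0,2.5,0,0,0,0,1.8,0,0,0,0,0.9,0,0,0,0,0.4,0,0,0,0,0.2,0,0,0,0,0,0,0,0]'
python3 -m creep '[255,0,0,0,0,255,0,0,0,0,255,0,0,0,0,255,0,0,0,0,255,0,0,0,0,255,0,0,0,0,255,0,0,0,0,255,0,0,0,0,255,0,0,0,0]'
```

```text
t: 21.1
ee_pos: [0.5795, -0.1769, 0.0044]
tcp_rot: [[0.001, -0.05, 0.999], [-0.0, 0.999, 0.05], [-1.0, -0.0, 0.001]]
ft_force: [0.8, -0.2, 0.0]
width: 0.0851
t: 22.0
ee_pos: [0.5794, -0.1768, 0.0043]
tcp_rot: [[0.001, -0.05, 0.999], [-0.0, 0.999, 0.05], [-1.0, -0.0, 0.001]]
ft_force: [-0.8, -0.0, 5.1]
width: 0.0226
```

```bash
for i in 1; do python3 -m creep '[255,0,0,-0.2,0,255,0,0,-0.3,0,255,0,0,-0.3,0,255,0,0,-0.3,0,255,0,0,-0.3,0,255,0,0,-0.3,0,255,0,0,-0.3,0,255,0,0,-0.3,0,255,0,0,-0.3,0,255,0,0,-0.3,0,255,0,0,-0.3,0,255,0,0,-0.3,0]'
done
python3 -m creep '[255,0,0,-0.3,0,255,0,0,-0.3,0,255,0,0,-0.3,0,255,0,0,-0.3,0,255,0,0,-0.3,0,255,0,0,-0.3,0,255,0,0,-0.3,0,255,0,0,-0.3,0,255,0,0,-0.3,0,255,0,0,-0.3,0,255,0,0,-0.3,0,255,0,0,-0.3,0]'
python3 -m creep '[255,0,0,-0.3,0,255,0,0,-0.3,0,255,0,0,-0.3,0,255,0,0,-0.3,0,255,0,0,-0.3,0,255,0,0,-0.3,0,255,0,0,-0.3,0,255,0,0,-0.3,0,255,0,0,-0.3,0,255,0,0,-0.3,0,255,0,0,-0.3,0,255,0,0,0,0]'
python3 -c "
from h import *
snap('wrist','w4')"
```

```text
t: 23.2
ee_pos: [0.5451, -0.1784, 0.0043]
tcp_rot: [[0.002, -0.05, 0.999], [-0.0, 0.999, 0.05], [-1.0, -0.0, 0.002]]
ft_force: [4.7, -0.4, 4.7]
width: 0.0221
t: 24.4
ee_pos: [0.5086, -0.1804, 0.0042]
tcp_rot: [[0.001, -0.05, 0.999], [-0.0, 0.999, 0.05], [-1.0, -0.0, 0.001]]
ft_force: [3.2, 0.2, 6.8]
width: 0.0224
t: 25.6
ee_pos: [0.475, -0.182, 0.0042]
tcp_rot: [[0.0, -0.05, 0.999], [-0.0, 0.999, 0.05], [-1.0, -0.0, 0.0]]
ft_force: [4.0, -0.8, 7.6]
width: 0.0223
```

View pics/w4.png

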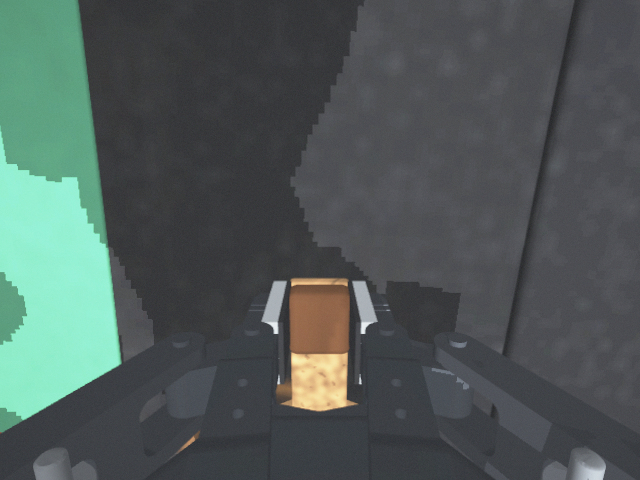

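```bash
python3 -m creep '[255,-0.5,0,-0.3,0,255,-1,0,-0.3,0,255,-2,0,-0.3,0,255,-3,0,-0.4,0.023,255,-3,0,-0.5,0.023,255,-3,0,-0.5,0.023,255,-2.5,0,-0.5,0.023,255,-1,0,-0.4,0,255,0,0,-0.3,0,255,0,0,0,0]'
python3 -m creep '[255,0,1.5,0,0,255,0,3,0,0,255,0,4,0,0,255,0,4,0,0,255,0,4,0,0,255,0,4,0,0,255,0,4,0,0,255,0,4,0,0,255,0,4,0,0,255,0,3,0,0,255,0,1.5,0,0,255,0,0,0,0]'
python3 -c "
from h import *
snap('wrist','w5');snap('side','d5');snap('scene','s5')"
```

```text
t: 26.65
ee_pos: [0.4381, -0.1822, 0.1626]
tcp_rot: [[-0.004, 0.042, 0.999], [0.001, 0.999, -0.042], [-1.0, 0.0, -0.004]]
ft_force: [1.1, 0.5, -0.3]
width: 0.0224
t: 27.85
ee_pos: [0.4545, 0.1902, 0.1623]
tcp_rot: [[-0.003, 0.036, 0.999], [0.001, 0.999, -0.036], [-1.0, 0.001, -0.003]]
ft_force: [-0.0, -1.1, -0.2]
width: 0.0225
```

View pics/w5.png

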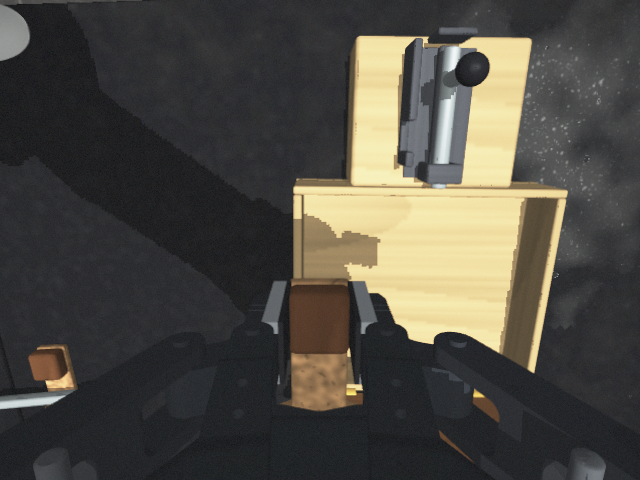

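```bash
python3 - <<'E'
from fit import *
np.set_printoptions(precision=4,suppress=True)
W=load('w5'); t=.046
v,_,r=fit([(W,[(-.081,-.094,t),(-.081,.094,t),(-.175,-.055,t),(-.175,.055,t)],[(294,181),(567,189),(356,37),(531,39)])],[.508,.262,-.04]); print(v,r.ravel())
print(tri([W,load('scene0'),load('side0')],[(472,69),(141.25,235.5),(433.25,330.75)]))
print(W['pose'][:3,3],sense()['ee_pos'])
E
```

```text
[ 0.5084  0.2636 -0.0521] [-1.9165  6.3973  0.8692  2.4487 -1.1221 -1.1179  2.662  -0.7245]
[0.3606 0.2693 0.1025]
[0.3876 0.1933 0.305 ] [0.4552 0.1856 0.1626]
```

```bash
python3 -m creep '[255,0,1.5,0,0,255,0,2.5,0,0,255,0,3,0,0,255,0,2.5,0.1,0,255,0,1.7,0.1,0,255,0,0.9,0,0,255,0,0,0,0,255,0,0,0,0,255,0,0,0,0]'
```

```text
t: 28.9
ee_pos: [0.4632, 0.3063, 0.1636]
tcp_rot: [[-0.0, 0.044, 0.999], [-0.002, 0.999, -0.044], [-1.0, -0.002, -0.0]]
ft_force: [0.1, 0.4, 0.1]
width: 0.0224
```

```bash
python3 -m creep '[255,2,0.25,-0.1,0,255,2.5,0,0,0,255,2.5,0,0,0,255,2.5,0,0,0,255,2,0,0,0,255,1.2,0,0,0,255,0.7,0,0,0,255,0.5,0,0,0,255,0.5,0,0,0,255,0.4,0,0,0,255,0,0,0,0]'
python3 -m creep '[255,0.3,0,0,0,255,0.1,0,0,0,255,0,0,0,0]'
```

```text
t: 30.0
ee_pos: [0.462, 0.3108, 0.0157]
tcp_rot: [[-0.0, 0.042, 0.999], [-0.0, 0.999, -0.042], [-1.0, -0.0, -0.0]]
ft_force: [0.3, -0.1, -0.3]
width: 0.0224
t: 30.3
ee_pos: [0.462, 0.3108, 0.0118]
tcp_rot: [[-0.0, 0.042, 0.999], [-0.0, 0.999, -0.042], [-1.0, -0.0, -0.0]]
ft_force: [-0.8, -0.0, -0.5]
width: 0.0225
```

```bash
python3 -m creep '[255,0.15,0,0,0,150,0,0,0,0,150,0,0,0,0,150,0,0,0,0,150,0,0,0,0,150,0,0,0,0,150,-1,0,0,0,150,-2,0,0,0,150,-2,0,0,0,150,-3,0,0,0,150,-3,0,0,0,150,-2,0,0,0]'
python3 -c "
from h import *
s=snap('scene','s6');w=snap('wrist','w6')
a=cv2.resize(s['img'][130:330,110:450],(544,320)); b=cv2.resize(w['img'],(320,240))
o=np.zeros((570,560,3),np.uint8);o[:320,:544]=a;o[325:565,:320]=b
cv2.imwrite('pics/m6.png',cv2.cvtColor(o,cv2.COLOR_RGB2BGR))"
```

```text
t: 31.5
ee_pos: [0.4625, 0.3114, 0.1433]
tcp_rot: [[0.003, 0.042, 0.999], [0.002, 0.999, -0.042], [-1.0, 0.002, 0.002]]
ft_force: [0.5, 0.7, 0.4]
width: 0.0352
```

View pics/m6.png

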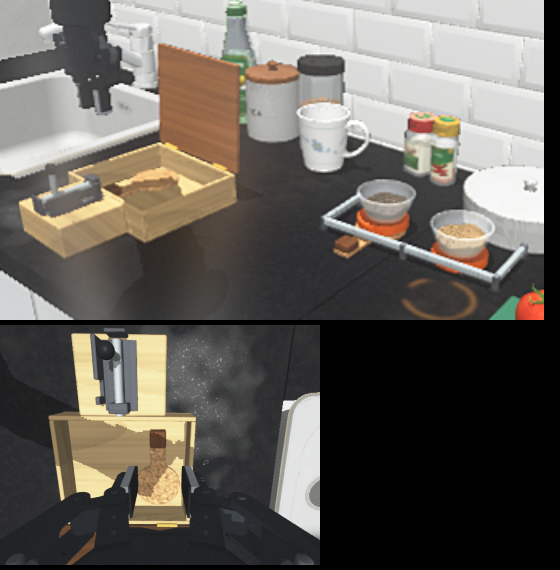

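```bash
python3 -m creep '[0,0,-2.8,1,0,0,0,-3.5,1.1,0,0,0,-3.5,1.2,0,0,0,-3.5,1.2,0,0,0,-3.5,1.2,0,0,0,-3.5,1.2,0,0,0,-3.5,1.2,0,0,0,-3.5,1.2,0,0,0,-3.5,1.2,0,0,0,-3,1.1,0,0,0,-2,0.86,0,0,0,0,0,-0.1]'
python3 - <<'E'
from h import *
import time
np.set_printoptions(precision=4,suppress=True)
f=snap('wrist','w7'); s=sense();print(s['ee_pos'],s['tcp_rot'][:2])
print(proj(f,[(.5725,-.0515,.018)]))
h=cv2.cvtColor(f['img'],cv2.COLOR_RGB2HSV); m=cv2.inRange(h,(3,90,40),(16,200,190)); n,l,st,c=cv2.connectedComponentsWithStats(m)
for i in np.argsort(-st[1:,4])[:6]+1: print(st[i],c[i],at_z(f,[c[i]],.018))
cv2.imwrite('pics/c7.png',cv2.cvtColor(cv2.resize(f['img'][180:320,220:420],None,fx=3,fy=3),cv2.COLOR_RGB2BGR))
E
```

```text
t: 32.8
ee_pos: [0.5716, -0.0576, 0.1391]
tcp_rot: [[-0.001, -0.053, 0.999], [-0.003, 0.999, 0.053], [-1.0, -0.003, -0.002]]
ft_force: [0.5, -0.2, -0.3]
width: 0.0852
[ 0.571  -0.0551  0.1391] [[-0.0021 -0.0596  0.9982]
 [-0.0012  0.9982  0.0596]]
[[326.7147 231.3409]]
[ 71 137 100 116 969] [106.4902 181.7245] [[ 0.5454 -0.2055  0.018 ]]
[312 213  34  41 861] [326.7503 234.5168] [[ 0.5749 -0.0513  0.018 ]]
[171 200  18  34 163] [180.3988 217.3313] [[ 0.5678 -0.1558  0.018 ]]
[205 297  12  48 119] [212.7647 319.3782] [[ 0.6466 -0.1345  0.018 ]]
[286 283  25  19  32] [298.125  290.2812] [[ 0.6192 -0.0702  0.018 ]]
[199 284  11  12  12] [204.3333 289.5   ] [[ 0.6223 -0.1403  0.018 ]]
```

```bash
python3 -m creep '[0,2.5,0.35,0.25,0,0,2.5,0,0,0,0,2.5,0,0,0,0,2.5,0,0,0,0,1.8,0,0,0,0,0.9,0,0,0,0,0.5,0,0,0,0,0.3,0,0,0,0,0,0,0,0]'
python3 -m creep '[255,0,0,0,0,255,0,0,0,0,255,0,0,0,0,255,0,0,0,0,255,0,0,0,0,255,0,0,0,0,255,0,0,0,0,255,0,0,0,0,255,0,0,0,0]'
```

```text
t: 33.75
ee_pos: [0.574, -0.0483, 0.0057]
tcp_rot: [[0.001, -0.058, 0.998], [0.0, 0.998, 0.058], [-1.0, 0.0, 0.001]]
ft_force: [-0.0, -0.8, 0.5]
width: 0.0853
t: 34.65
ee_pos: [0.5742, -0.0489, 0.0059]
tcp_rot: [[0.001, -0.058, 0.998], [-0.001, 0.998, 0.058], [-1.0, -0.001, 0.001]]
ft_force: [0.6, -0.3, 5.0]
width: 0.0226
```

```bash
python3 -m creep '[255,0,0,-0.2,0,255,0,0,-0.3,0,255,0,0,-0.3,0,255,0,0,-0.3,0,255,0,0,-0.3,0,255,0,0,-0.3,0,255,0,0,-0.3,0,255,0,0,-0.3,0,255,0,0,-0.3,0,255,0,0,-0.3,0,255,0,0,-0.3,0,255,0,0,-0.3,0]'
python3 -m creep '[255,0,0,-0.3,0,255,0,0,-0.3,0,255,0,0,-0.3,0,255,0,0,-0.3,0,255,0,0,-0.3,0,255,0,0,-0.3,0,255,0,0,-0.3,0,255,0,0,-0.3,0,255,0,0,-0.3,0,255,0,0,-0.3,0,255,0,0,-0.3,0,255,0,0,-0.3,0]'
python3 -m creep '[255,0,0,-0.3,0,255,0,0,-0.3,0,255,0,0,-0.3,0,255,0,0,-0.3,0,255,0,0,-0.3,0,255,0,0,-0.3,0,255,0,0,-0.3,0,255,0,0,-0.3,0,255,0,0,-0.3,0,255,0,0,-0.3,0,255,0,0,-0.3,0,255,0,0,0,0]'
python3 -m creep '[255,-0.5,0,-0.2,0,255,-1,0,-0.2,0,255,-2,0,-0.2,0,255,-3,0,-0.4,0.025,255,-3,0,-0.5,0.025,255,-3,0,-0.5,0.025,255,-2.5,0,-0.5,0.025,255,-1,0,-0.4,0,255,0,0,-0.3,0,255,0,0,0,0]'
```

```text
t: 35.85
ee_pos: [0.5403, -0.0501, 0.0059]
tcp_rot: [[0.004, -0.058, 0.998], [0.001, 0.998, 0.058], [-1.0, 0.001, 0.004]]
ft_force: [5.2, -0.2, 4.4]
width: 0.0225
t: 37.05
ee_pos: [0.5039, -0.0524, 0.0059]
tcp_rot: [[0.003, -0.058, 0.998], [0.0, 0.998, 0.058], [-1.0, 0.0, 0.003]]
ft_force: [4.9, 0.5, 6.4]
width: 0.0229
t: 38.25
ee_pos: [0.4704, -0.0544, 0.0059]
tcp_rot: [[0.002, -0.058, 0.998], [0.0, 0.998, 0.058], [-1.0, 0.0, 0.002]]
ft_force: [3.8, -0.8, 7.6]
width: 0.0226
t: 39.25
ee_pos: [0.436, -0.0552, 0.1643]
tcp_rot: [[-0.004, 0.042, 0.999], [-0.0, 0.999, -0.042], [-1.0, -0.0, -0.004]]
ft_force: [-1.2, 0.2, -0.6]
width: 0.0222
```

```bash
python3 -m creep '[255,0,1.5,0,0,255,0,3,0.1,0,255,0,4,0.2,0,255,0,4,0.2,0,255,0,4,0.2,0,255,0,4,0.2,0,255,0,3.5,0.2,0,255,0,2.4,0,0,255,0,1.3,0,0,255,0,0,0,0,255,0,0,0,0]'
python3 - <<'E'
from h import *
np.set_printoptions(precision=4,suppress=True)
f=snap('scene','s8');w=snap('wrist','w8'); s=sense(); print(s['ee_pos'],s['tcp_rot'][:2])
a=cv2.resize(f['img'][130:330,110:450],(544,320)); b=cv2.resize(w['img'],(320,240)); d=cv2.resize(snap('side','d8')['img'][180:430,220:470],(240,240))
o=np.zeros((570,570,3),np.uint8);o[:320,:544]=a;o[325:565,:320]=b;o[325:565,325:565]=d
cv2.imwrite('pics/m8.png',cv2.cvtColor(o,cv2.COLOR_RGB2BGR))
E
```

```text
t: 40.35
ee_pos: [0.4602, 0.2195, 0.1643]
tcp_rot: [[-0.002, 0.043, 0.999], [-0.003, 0.999, -0.043], [-1.0, -0.003, -0.002]]
ft_force: [-0.5, 0.1, -1.7]
width: 0.0227
[0.4606 0.219  0.1647] [[-0.0012  0.0447  0.999 ]
 [-0.0022  0.999  -0.0447]]
```

View pics/m8.png

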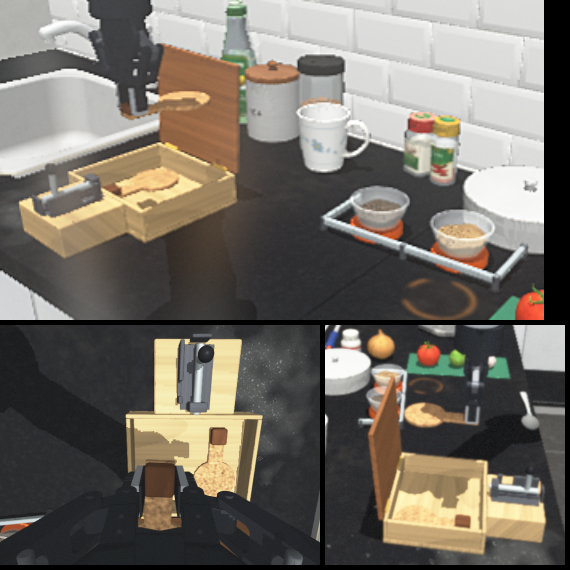

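```bash
python3 -m creep '[255,2,0.1,-0.1,0,255,2.5,0,0,0,255,2.5,0,0,0,255,2.5,0,0,0,255,2,0,0,0,255,1.2,0,0,0,255,0.7,0,0,0,255,0.5,0,0,0,255,0.5,0,0,0,255,0.4,0,0,0,255,0.3,0,0,0,255,0,0,0,0]'
python3 -m creep '[255,0.1,0,0,0,255,0,0,0,0]'
```

```text
t: 41.7
ee_pos: [0.4595, 0.2224, 0.0142]
tcp_rot: [[-0.0, 0.042, 0.999], [-0.0, 0.999, -0.042], [-1.0, -0.0, -0.0]]
ft_force: [0.9, 0.0, -1.2]
width: 0.0225
t: 41.9
ee_pos: [0.4597, 0.2225, 0.0134]
tcp_rot: [[0.0, 0.042, 0.999], [0.0, 0.999, -0.042], [-1.0, 0.0, 0.0]]
ft_force: [-0.2, -0.2, 0.2]
width: 0.0225
```

```bash
python3 -m creep '[255,0.15,0,0,0,150,0,0,0,0,150,0,0,0,0,150,0,0,0,0,150,0,0,0,0,150,0,0,0,0,150,-1,0,0,0,150,-2,0,0,0,150,-3,0,0,0,150,-4,0,0,0,255,-4,0,0,0,255,-4,0,0,0]'
python3 -m creep '[255,-4,0,0,0,255,-4,0,0,0,255,-1,0,0,0,255,0,0,0,0]'
python3 - <<'E'
from h import *
np.set_printoptions(precision=4,suppress=True)
S,D=load('scene0'),load('side0')
print('lid -y',tri([S,D],[(259.25,170.75),(297,237)]),' +y',tri([S,D],[(209.25,157),(270,288)]))
print('canister side base',at_z(D,[(140,396),(140,340)],0), 'front-right edge',at_z(D,[(172,380)],0),'mug base',at_z(D,[(203,327),(182,322),(222,318)],0))
print('canister top', tri([S,D],[(282,173),(133,318)]),'bottle top',tri([S,D],[(258,130),(73,296)]), 'jar',tri([S,D],[(312,168),(151,264)]))
f=snap('scene','s9');d=snap('side','d9'); w=snap('wrist','w9')
o=np.zeros((600,800,3),np.uint8); o[:300,:400]=cv2.resize(w['img'],(400,300)); o[:300,400:800]=cv2.resize(f['img'][100:300,100:367],(400,300)); o[300:600,:400]=cv2.resize(d['img'][190:430,180:500],(400,300))
cv2.imwrite('pics/m9.png',cv2.cvtColor(o,cv2.COLOR_RGB2BGR))
E
```

```text
t: 43.1
ee_pos: [0.4592, 0.2222, 0.1941]
tcp_rot: [[0.0, 0.042, 0.999], [0.0, 0.999, -0.042], [-1.0, 0.0, 0.0]]
ft_force: [0.9, 0.5, -0.6]
width: 0.0071
t: 43.5
ee_pos: [0.4601, 0.2229, 0.284]
tcp_rot: [[0.004, 0.042, 0.999], [0.002, 0.999, -0.042], [-1.0, 0.002, 0.004]]
ft_force: [0.6, 0.1, -1.2]
width: -0.0002
lid -y [0.594  0.1603 0.2043]  +y [0.6073 0.342  0.2092]
canister side base [[0.8174 0.3555 0.    ]
 [0.8696 0.22   0.    ]] front-right edge [[0.7789 0.3148 0.    ]] mug base [[0.7667 0.1691 0.    ]
 [0.8107 0.1583 0.    ]
 [0.7379 0.1369 0.    ]]
canister top [0.83   0.3127 0.1221] bottle top [0.8488 0.4205 0.2302] jar [0.836  0.2048 0.1553]
```

View pics/m9.png

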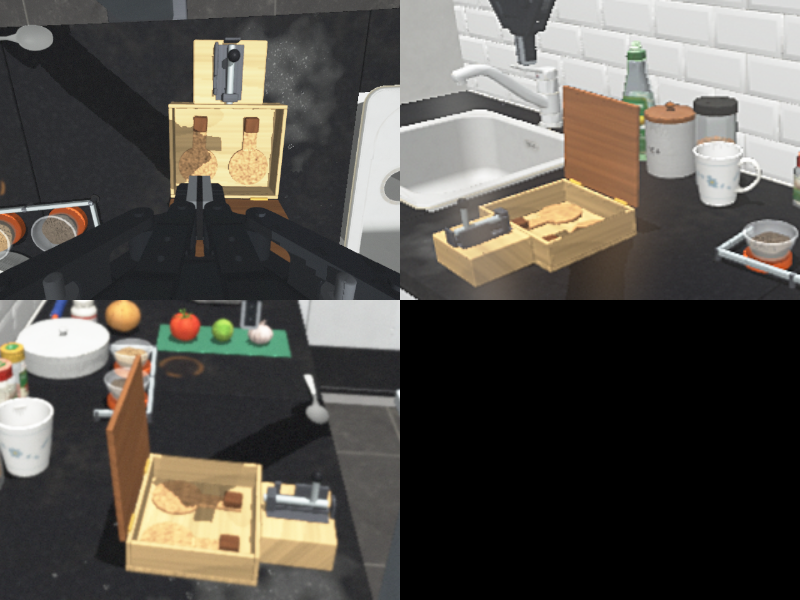

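```bash
python3 -m creep '[255,0,0.4,2,0,255,0,0.5,2.5,0,255,0,0.5,2.5,0,255,0,0.5,2.5,0,255,0,0.5,2.5,0,255,0,0.5,2.5,0,255,0,0.5,2.5,0,255,0,0.5,2.2,0,255,0,0.3,1.2,0,255,0,0,0,0,255,0,0,0,0]'
python3 -m creep '[255,2.5,0,0,0,255,3,0,0,0,255,3,0,0,0,255,1.5,0,0,0,255,0.6,0,0,0,255,0,0,0,0]'
python3 -m creep '[255,0,0,-2,0,255,0,0,-1,0,255,0,0,-0.8,0,255,0,0,-0.8,0,255,0,0,-0.8,0,255,0,0,-0.8,0,255,0,0,-0.8,0,255,0,0,-0.8,0,255,0,0,-0.8,0,255,0,0,-0.8,0,255,0,0,-0.8,0,255,0,0,0,0]'
```

```text
t: 44.75
ee_pos: [0.6642, 0.2558, 0.2796]
tcp_rot: [[-0.004, 0.041, 0.999], [-0.001, 0.999, -0.041], [-1.0, -0.002, -0.004]]
ft_force: [0.1, -0.0, 0.2]
width: -0.0002
t: 45.35
ee_pos: [0.6649, 0.2558, 0.1757]
tcp_rot: [[-0.001, 0.042, 0.999], [-0.0, 0.999, -0.042], [-1.0, -0.0, -0.001]]
ft_force: [0.4, 0.9, 0.8]
width: 0.0002
t: 46.55
ee_pos: [0.5616, 0.2605, 0.1759]
tcp_rot: [[-0.002, 0.04, 0.999], [-0.0, 0.999, -0.04], [-1.0, -0.0, -0.002]]
ft_force: [-0.2, -0.7, 0.3]
width: 0.0002
```

```bash
python3 -m creep '[255,0,0,-0.8,0,255,0,0,-0.8,0,255,0,0,-0.8,0,255,0,0,-0.8,0,255,0,0,-0.8,0,255,0,0,-0.8,0,255,0,0,-0.8,0,255,0,0,-0.8,0,255,0,0,-0.8,0,255,0,0,-0.8,0,255,0,0,-0.8,0,255,0,0,-0.4,0]'
python3 -m creep '[255,0,0,0,0,255,0,0,0,0,255,0,0,0,0,255,0,0,0,0,255,0,0,0,0,255,0,0,0,0,255,0,0,0,0,255,0,0,0,0,255,0,0,0,0,255,0,0,0,0,255,0,0,0,0,255,0,0,0,0]'
python3 -m creep '[255,0,0,0,0,255,0,0,0,0,255,0,0,0,0,255,0,0,0,0,255,0,0,0,0,255,0,0,0,0,255,0,0,0,0,255,0,0,0,0,255,0,0,0,0,255,0,0,0,0,255,0,0,0,0,255,0,0,0,0]'
python3 -c "
from h import *
w=snap('wrist','w10');d=snap('side','d10')
o=np.zeros((480,800,3),np.uint8);o[:360,:480]=cv2.resize(w['img'],(480,360));o[:240,480:800]=d['img'][190:430,180:500]
cv2.imwrite('pics/m10.png',cv2.cvtColor(o,cv2.COLOR_RGB2BGR))"
```

```text
t: 47.75
ee_pos: [0.4703, 0.2641, 0.1759]
tcp_rot: [[-0.0, 0.041, 0.999], [-0.0, 0.999, -0.041], [-1.0, -0.0, -0.0]]
ft_force: [0.7, 0.0, 0.3]
width: 0.0
t: 48.95
ee_pos: [0.4714, 0.264, 0.1758]
tcp_rot: [[-0.0, 0.042, 0.999], [0.0, 0.999, -0.042], [-1.0, 0.0, -0.0]]
ft_force: [0.3, 0.2, -0.3]
width: -0.0002
t: 50.15
ee_pos: [0.4714, 0.264, 0.1758]
tcp_rot: [[-0.0, 0.042, 0.999], [0.0, 0.999, -0.042], [-1.0, 0.0, -0.0]]
ft_force: [-0.4, -0.4, -1.0]
width: 0.0
```

View pics/m10.png

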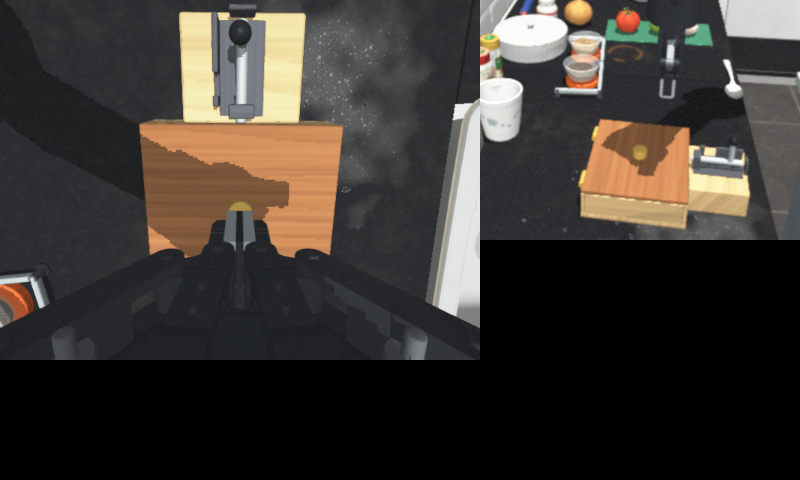

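```bash
python3 -m creep '[100,0,0.13,-1,0,100,0,0,-1.5,0,100,0,0,-2,0,100,0,0,-2,0,100,0,0,-2,0,100,0,0,-1.5,0,100,0,0,-0.8,0,100,0,0,-0.3,0,100,0,0,0,0,100,0,0,0,0]'
python3 - <<'E'
from h import *
f=load('w10');print(at_z(f,[(320,43)],.1025))
f=snap('wrist','w11');s=sense();print(s['ee_pos'])
i=f['img'].max(2)
p=proj(f,[(.3605,.269,.1025)])[0];print(p)
u,v=p.astype(int);m=(f['img'][v-40:v+40,u-40:u+40].max(2)<28).astype(np.uint8)
n,l,st,c=cv2.connectedComponentsWithStats(m)
for k in np.argsort(-st[1:,4])[:3]+1: q=(u-40+c[k][0],v-40+c[k][1]);print(st[k],q,at_z(f,[q],.1025))
E
```

```text
t: 51.25
ee_pos: [0.3614, 0.2699, 0.1758]
tcp_rot: [[0.001, 0.043, 0.999], [0.0, 0.999, -0.043], [-1.0, 0.0, 0.001]]
ft_force: [-0.6, -0.2, 0.1]
width: 0.0519
[[0.36007753 0.26997722 0.1025    ]]
[0.3613668  0.26985641 0.17576914]
[315.9462245  247.99992885]
```

```bash
python3 -m creep '[100,2.5,0,0,0,100,2.5,0,0,0,100,2.2,0,0,0,100,1.5,0,0,0,100,0.7,0,0,0,100,0,0,0,0]'
python3 -m creep '[255,0,0,0,0,255,0,0,0,0,255,0,0,0,0,255,0,0,0,0,255,0,0,0,0,255,0,0,0,0,255,0,0,0,0]'
```

```text
t: 51.9
ee_pos: [0.3606, 0.2697, 0.0811]
tcp_rot: [[-0.001, 0.042, 0.999], [-0.001, 0.999, -0.042], [-1.0, -0.001, -0.001]]
ft_force: [-1.0, 0.2, -1.1]
width: 0.0522
t: 52.6
ee_pos: [0.361, 0.2702, 0.0826]
tcp_rot: [[0.002, 0.042, 0.999], [0.001, 0.999, -0.042], [-1.0, 0.001, 0.002]]
ft_force: [-0.0, -1.0, 6.5]
width: 0.0122
```

```bash
python3 -m creep '[255,0,0,0.3,0,255,0,0,0.4,0,255,0,0,0.5,0,255,0,0,0.5,0,255,0,0,0.5,0,255,0,0,0.5,0,255,0,0,0.4,0,255,0,0,0.3,0,255,0,0,0.2,0,255,0,0,0,0,255,0,0,0,0]'
```

```text
t: 53.7
ee_pos: [0.3935, 0.2686, 0.0826]
tcp_rot: [[-0.004, 0.04, 0.999], [-0.001, 0.999, -0.04], [-1.0, -0.001, -0.003]]
ft_force: [-6.7, -1.1, 10.3]
width: 0.0123
```

```bash
python3 -m creep '[100,0,0,-0.2,0,100,0,0,0,0,100,0,0,0,0,100,0,0,0,0,100,-1.5,0,0,0,100,-2.5,0,0,0,100,-2,1,0,0,255,0,1.5,0,0,255,0,1.3,0,0,255,0,0,0,0,255,0,0,0,0,255,0,0,0,0]'
python3 -m creep '[255,2,0,0,0,255,2,0,0,0,255,1.2,0,0,0,255,0.5,0,0,0,255,0,0,0,0]'
```

```text
t: 54.9
ee_pos: [0.3956, 0.3054, 0.1408]
tcp_rot: [[-0.002, 0.042, 0.999], [-0.002, 0.999, -0.042], [-1.0, -0.002, -0.002]]
ft_force: [0.0, -0.0, -0.6]
width: -0.0002
t: 55.4
ee_pos: [0.3958, 0.306, 0.0843]
tcp_rot: [[-0.001, 0.042, 0.999], [-0.001, 0.999, -0.042], [-1.0, -0.001, -0.001]]
ft_force: [-0.2, -0.2, 0.2]
width: 0.0
```

```bash
python3 -m creep '[255,0,-0.5,0,0,255,0,-0.5,0,0,255,0,-0.5,0,0,255,0,-0.5,0,0,255,0,-0.5,0,0,255,0,-0.5,0,0,255,0,-0.5,0,0,255,0,-0.5,0,0,255,0,-0.5,0,0,255,0,-0.5,0,0,255,0,-0.3,0,0,255,0,0,0,0]'
python3 - <<'E'
from h import *
w=snap('wrist','w12');cv2.imwrite('pics/w12c.png',cv2.cvtColor(w['img'],cv2.COLOR_RGB2BGR));print(proj(w,[(.3935,.268,.1025),(.3935,.228,.065)]))
E
```

```text
t: 56.6
ee_pos: [0.3938, 0.2526, 0.0848]
tcp_rot: [[-0.0, 0.043, 0.999], [-0.001, 0.999, -0.043], [-1.0, -0.001, -0.0]]
ft_force: [0.6, 0.4, 0.6]
width: 0.0003
[[359.07697541 321.79115999]
 [263.6868343  285.77469963]]
```

View pics/w12c.png

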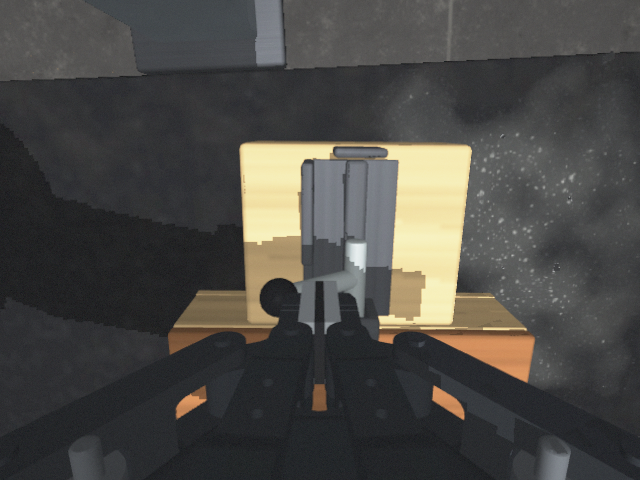

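```bash
python3 -m creep '[255,-1.3,0,0,0,255,-1.3,0,0,0,255,0,-1.1,0,0,255,0,-1.1,0,0,255,0,-0.2,0,0,255,0,0,0,0,255,1,0,0,0,255,0.7,0,0,0,255,0.5,0,0,0,255,0.5,0,0,0,255,0.4,0,0,0,255,0,0,0,0]'
python3 -m creep '[255,0.2,0,0,0,255,0.2,0,0,0,255,0.2,0,0,0,255,0.2,0,0,0,255,0.1,0,0,0,255,0,0,0,0,255,0,0,0,0]'
```

```text
t: 57.85
ee_pos: [0.3925, 0.2297, 0.0792]
tcp_rot: [[-0.001, 0.042, 0.999], [-0.0, 0.999, -0.042], [-1.0, -0.0, -0.001]]
ft_force: [0.2, -0.9, 0.9]
width: 0.0001
t: 58.55
ee_pos: [0.3931, 0.2295, 0.0718]
tcp_rot: [[0.001, 0.042, 0.999], [-0.0, 0.999, -0.042], [-1.0, -0.0, 0.001]]
ft_force: [-1.3, -2.3, 10.1]
width: 0.0001
```

```bash
python3 -m creep '[255,0.2,0,0,0,255,0.1,0,0,0,255,0,0,0,0,255,0,0,0,0]'
python3 -m creep '[255,-1,0,0,0,255,-2,0,0,0,255,-3,0,0,0,255,-4,0,0,0,255,-4,0,1,0,255,-3,-1,2,0,255,0,-1,2.5,0,255,0,0,2.5,0,255,0,0,2,0,255,0,0,0,0,255,0,0,0,0]'
python3 - <<'E'
from fit import *
from blob import *
np.set_printoptions(precision=4,suppress=True)
w,s,d=snap('wrist','w13'),snap('scene','s13'),snap('side','d13'); print(sense()['ee_pos'])
o=np.zeros((600,800,3),np.uint8); o[:300,:400]=cv2.resize(w['img'],(400,300)); o[:300,400:]=cv2.resize(s['img'][190:310,100:260],(400,300)); o[300:,:400]=cv2.resize(d['img'][270:420,260:460],(400,300));o[300:,400:]=cv2.resize(s['img'][230:455,250:550],(400,300))
cv2.imwrite('pics/m13.png',cv2.cvtColor(o,cv2.COLOR_RGB2BGR))
for n,rs,z in (('tomato',[(330,270,480,450),(290,180,430,250)],.035),('lime',[(330,270,480,450),(290,180,430,250)],.026)):
    bs=[blob(f,n,q) for f,q in zip((s,d),rs)]; print(n,tri([s,d],[b[0] for b in bs]),at_z(s,[bs[0][0]],z))
E
```

```text
t: 58.95
ee_pos: [0.3932, 0.2294, 0.0705]
tcp_rot: [[0.003, 0.042, 0.999], [-0.001, 0.999, -0.042], [-1.0, -0.001, 0.003]]
ft_force: [-4.4, -3.9, 27.1]
width: 0.0002
t: 60.05
ee_pos: [0.4911, 0.2054, 0.2373]
tcp_rot: [[-0.002, 0.042, 0.999], [0.0, 0.999, -0.042], [-1.0, -0.0, -0.002]]
ft_force: [-1.2, 0.1, -0.2]
width: -0.0002
[0.4906 0.2058 0.2378]
tomato [ 0.5601 -0.3297  0.0296] [[ 0.5536 -0.3321  0.035 ]]
lime [ 0.5391 -0.3284  0.0311] [[ 0.4812 -0.3283  0.026 ]]
```

View pics/m13.png

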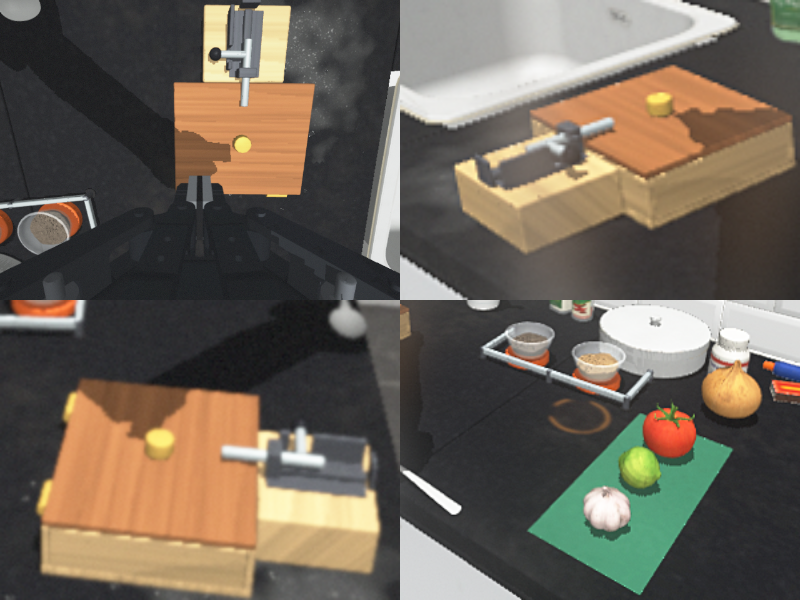

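```bash
python3 -m creep '[255,0,0,0,0,255,0,0,0,0,255,0,0,0,0,255,0,0,0,0,255,0,0,0,0,255,0,0,0,0,255,0,0,0,0,255,0,0,0,0,255,0,0,0,0,255,0,0,0,0,255,0,0,0,0,255,0,0,0,0]'
python3 -m creep '[255,0,0,0,0,255,0,0,0,0,255,0,0,0,0,255,0,0,0,0,255,0,0,0,0,255,0,0,0,0,255,0,0,0,0,255,0,0,0,0,255,0,0,0,0,255,0,0,0,0,255,0,0,0,0,255,0,0,0,0]'
python3 - <<'E'
from blob import *
np.set_printoptions(precision=4,suppress=True)
s,p=snap('scene','s14'),load('s13')
print('knob',at_z(load('w13'),[(344,86)],.065),'garlic',at_z(s,[(405.3,387.5)],.028))
for n,q,z in (('tomato',(400,270,500,360),.035),('lime',(400,320,460,400),.026),('garlic',(380,350,430,410),.028)):
    print(n,at_z(p,[blob(p,n,q)[0]],z),at_z(s,[blob(s,n,q)[0]],z))
df=np.abs(s['img'].astype(int)-p['img']).max(2)[100:,:]; print('changed px',(df>60).sum())
E
```

```text
t: 61.4
ee_pos: [0.4919, 0.2053, 0.2378]
tcp_rot: [[-0.0, 0.042, 0.999], [0.0, 0.999, -0.042], [-1.0, 0.0, -0.0]]
ft_force: [0.6, 0.7, 0.5]
width: 0.0001
t: 62.6
ee_pos: [0.4919, 0.2054, 0.2378]
tcp_rot: [[-0.0, 0.042, 0.999], [0.0, 0.999, -0.042], [-1.0, 0.0, -0.0]]
ft_force: [0.2, 0.2, 0.3]
width: 0.0
knob [[0.3902 0.2299 0.065 ]] garlic [[ 0.3928 -0.3335  0.028 ]]
tomato [[ 0.5536 -0.3321  0.035 ]] [[ 0.5536 -0.3321  0.035 ]]
lime [[ 0.4812 -0.3283  0.026 ]] [[ 0.4812 -0.3283  0.026 ]]
garlic [[ 0.3947 -0.3312  0.028 ]] [[ 0.3947 -0.3312  0.028 ]]
changed px 130
```

```bash
python3 -c "
from station import hand_in
print(hand_in())"
```

```text
the job is handed in; nothing more can be done
None
```

The job is done and handed in at about 62.7 s on the robot's clock.

**What I did:**
- I put the tomato, lime and garlic on the green mat.
- I slid both coasters out under the rail by their grips and laid them in the box.
- I shut the lid, pushed the bolt across and turned its handle down into the notch.

**Last checks:**
- **Stacks:** the final picture shows both bowls upright on their orange lids behind the rail.
- **Box:** before I shut the lid, both coasters lay flat side by side. The lid is now shut with the bolt over it. The knob measured x ≈ -116 mm of the box against the -115 mm expected.
- **Mat:** all three items are on it, and they did not move over the 2.4 s I waited before handing in. I saw no knock on any of them.

**Checks and steps that were off:**
- **Wrong first move:** when I lifted the tomato, I typed the first row as 2 cm down instead of up. The next rows corrected it, but the force at that instant was not read.
- **Lime position:** combining the scene and side cameras gave a wrong lime position (x = 0.539, not 0.481), probably because the colour search picked up something else in the side view. The scene camera alone and the picture agree it is on the mat.
- **Handle force:** pressing the handle home read 27 N at the fingertips.

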